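Set up the herb pot on its stand

TASK

Set up the herb pot: stand the blue cover pot upright and centred on the round cork-topped stand, so that no edge of its rim overhangs the stand, and let go of it; then lower the terracotta pot upright into it until it just rests on the bottom. Set both down gently, without dropping them or pressing them in, keep the cover pot centred, and leave the kitchen things around alone.

Things in the scene. Friction and masses are not known exactly. Their poses are not given: they have to be found in the camera images.
- stand: low round turned-wood stand with a cork top, loose but heavy (about 0.8 kg); flat top 82 mm in diameter, 30 mm high. Origin at the centre of its underside (table level), z up, so the top is at z = +30 mm
- cover_pot: blue glazed cover pot with a thin white line below the rim, open at the top, tapered: outside diameter 52 mm at the foot widening evenly to 66 mm at the rim, 70 mm high, wall 3 mm, floor 5 mm thick; inside diameter about 47 mm at the floor and 60 mm at the mouth; about 0.3 kg. No handle: grip it across the outside. Origin at the centre of its underside, z up along its axis
- clay_pot: empty terracotta flower pot, 105 mm high, tapered: outside diameter 41 mm at the foot, 55 at 80 mm height, then a straight collar 60 mm in diameter from 82 to 105 mm height (grip there); 0.22 kg. Origin at the centre of its underside, z up. Fully in, its foot rests on the cover pot's floor, 5 mm above that pot's underside, about 3 mm free all round, its collar's lower edge 17 mm above the rim
- biscuit_cutter: bystander: round tin biscuit cutter with a bow handle, 56 mm across, 50 mm high; origin at the centre of its underside
- tin_cup: bystander: grey tin cup with a strap handle, 68 x 88 mm, 62 mm high; origin at the centre of its underside
- preserve_jar: bystander: glass jar with a grey lid, 66 mm across, 143 mm high; origin at the centre of its underside
- small_tin: bystander: small round brown container with a grey lid, 49 mm across, 72 mm high; origin at the centre of its underside
There are look-alikes about, which are no part of the job. Of the things like the stand, leave any that is green, pink or red; of the rest the larger one is meant.

How it is judged:
By the outcome, as a careful person would: the job done as asked, in the order asked, and still so for the second after the job is handed in, with the robot touching nothing.
It also fails if it takes over 72 s, if anything falls off the work surface, if the arm or the gripper's body presses on something with over 40 N, if the wrist force passes 120 N, or if a joint passes its speed limit or range.

ROBOT

A 6-joint arm with a two-finger parallel gripper is mounted at the origin on a cart in front of the work surface, level with it; the furniture and walls round the work are solid. World frame = base frame: x ahead of the robot, y to its left, z up, the work surface at z = 0. Lengths are in m, angles in rad, forces in N, time in s.
With the tool pointing down it reaches from about 0.3 to 0.875 m from the base axis. Payload 6.4 kg.
Tool frame: the origin (TCP) lies on the centre line of the jaws, within the pads' length; the fingertips stand 11 mm ahead of it and the grasp point (between the pads) lies 8 mm behind it; x points along the fingers, y is the direction in which the jaws open and shut, and the axes are right-handed (so a half turn about x gives the same grasp; the last joint's range is limited). The gripper opens to 85 mm and grips with 20 to 120 N. Pads are 22 mm wide; open, the fingers measure 114 mm over their backs; the gripper's body (76 mm by 85 mm) begins 54 mm behind the grasp point. The pads swing forward as they close: fully open they stand 13 mm farther back than shut.
Start: joints at [-1.515, 0.181, 1.607, -0, 1.354, -0.206], TCP at [0.149, -0.555, 0.209] pointing down, gripper open.
Joint ranges: [-2.99, 2.99], [-0.89, 2.07], [0.3, 2.58], [-1.14, 4.28], [0, 2.63], [-3.12, 3.12]. Speed limits (rad/s): [2.57, 2.57, 3.01, 3.14, 3.14, 3.14].

INTERFACE

Orientations are given as a unit quaternion [w, x, y, z].
In Python, from bench import ctrl, camera, hand_in gives the robot as it stands. The module is installed in compiled form; this text tells all that it offers.
- The arm moves only by the tool drive_tool, never from a script. Its argument "increments" is a list of rows, each a list of 7 numbers: the shift along the tool's x, y, z in m, then the turn, a rotation vector about the tool's x, y, z in degrees, then the gripper's target within -1 to 1 (fully open at 1, half-way at 0, shut at -1). In form: [[dx, dy, dz, rx, ry, rz, claw], ...]. A call has 1 to 10 rows; each row shifts and turns the commanded pose from where the row before left it, along the tool's axes as they then stand; what a row does not reach is not made up. A row lasts 1/8 s, in which the tool goes at most 62.5 mm and 10.7 degrees, less where a joint would pass 70% of its speed; a pose out of reach is approached as far as the arm can. A call is refused whole if a number of a shift passes 0.0625 or a number of a turn 10.7, either way. A call with a gripper value outside its range is refused whole. The fingers move at their own pace and stop on an object; the grip force is fixed at half the most. Time passes only in rows, so rows that do not move let the fingers close. It gives the time, the measured TCP pose, the force and the opening at its end, in the units of the state.
- ctrl.get_obs(): the state, without advancing time (a new reading comes with each control period).
- camera(name): name is "scene" or "top" or "wrist"; returns a dict with "img" (420x560x3 uint8, red, green, blue), "depth" (420x560 float32, m along the optical axis (not along the pixel's ray), 0 where there is no reading), "fx", "fy", "cx", "cy" (pixels), "k1" (the pictures are not rectified: a ray, as slopes to the right and down, at radius r is drawn at 1 + k1 r^2 times it, then the intrinsics apply), "world_from_camera" (4x4, takes a point from camera to world coordinates); the wrist camera has in their place "hand_eye" (4x4, takes a point from camera to tool coordinates, whose origin is the TCP and whose axes are the tool frame's). Camera axes: x right, y down, z forward; pixel columns grow to the right and rows downward; lengths in m; the calibration is good to about 2 mm. A picture is of the moment at which its call begins: read the wrist's pose just before it.
- hand_in(): hands the job in, once; it reports no verdict.
The state is a dict: "time_s": time; "q": joint angles; "dq": joint speeds; "joint_efforts": joint torques, N m; "eef_pos": TCP position; "eef_rot": TCP orientation; "wrist_force": force on the tool from outside, world axes, zero at the start; "torque": the same for the moment, N m; "opening": opening from 0.0 (shut) to 1.0 (fully open).
Only numpy, scipy, OpenCV 4.12 (cv2) and the standard library are available. Lean on these libraries where they do the work, as an engineer would, in place of code of your own. Each camera call takes 0.05 s, during which the arm holds its last target.

## Working session

There is one attempt and no reset: what is moved stays moved. The work goes in short steps, Python scripts to look and compute and a tool call to move; the robot and the scene stay as the last step left them, time stands still between calls to the robot, and variables do not carry over. Pictures are saved under pics/ and viewed, and the job is handed in when it is done.

Besides the shell and the picture viewer there is one more tool, called after "Call:" as a command line: name --pt "numbers of a row" for each row, then --argument value for the rest. drive_tool: Moves the arm, as the interface text tells. Its arguments: {"type":"object","properties":{"increments":{"type":"array","items":{"type":"array","items":{"type":"number"}}}},"required":["increments"]}

```bash
mkdir -p pics; python3 - <<'E'
from bench import ctrl,camera
import cv2,pickle
print(ctrl.get_obs())
for n in ["scene","top"]:
    c=camera(n); cv2.imwrite(f"pics/{n}0.png",c["img"][:,:,::-1]); pickle.dump(c,open(f"{n}0.pkl","wb"))
    print({k:v for k,v in c.items() if k not in("img","depth")})
E
```

```text
{'time_s': 0.0, 'q': array([-1.51525391e+00,  1.81555448e-01,  1.60799883e+00, -1.13119778e-05,
        1.35382115e+00, -2.06317350e-01]), 'dq': array([-2.17868911e-03, -1.34702230e-04, -1.20850320e-03,  3.54874351e-05,
       -2.87118722e-03, -1.25284592e-03]), 'joint_efforts': array([-9.09700339e-04, -4.44868791e+01, -3.51334512e+01, -3.70781918e-04,
        9.18613106e-03, -8.83210816e-06]), 'eef_pos': array([ 0.14882429, -0.55479037,  0.20828054]), 'eef_rot': array([ 0.09168913,  0.70109778,  0.09294675, -0.70101063]), 'wrist_force': array([ 0.651305  ,  0.71474147, -0.11780236]), 'torque': array([-0.02277761,  0.00120802, -0.03219924]), 'opening': 1.0009653563775827}
{'fx': 381.6931081323368, 'fy': 381.6931081323368, 'cx': 282.4960658783488, 'cy': 206.31013692972056, 'k1': 0.03166081580792122, 'world_from_camera': array([[ 0.64868676, -0.30446207,  0.69750149, -0.16923076],
       [-0.7607438 , -0.23317428,  0.60572158, -0.86616801],
       [-0.02177984, -0.9235435 , -0.3828747 ,  0.44127028],
       [ 0.        ,  0.        ,  0.        ,  1.        ]])}
{'fx': 526.6460374158777, 'fy': 526.6460374158777, 'cx': 279.7163089816109, 'cy': 212.4165887934496, 'k1': -0.18522889560224043, 'world_from_camera': array([[-0.00149117, -0.99020029,  0.13964657,  0.38701479],
       [-0.99993971,  0.00299573,  0.01056448, -0.24607868],
       [-0.0108793 , -0.13962239, -0.99014505,  1.19052554],
       [ 0.        ,  0.        ,  0.        ,  1.        ]])}
```

View pics/scene0.png

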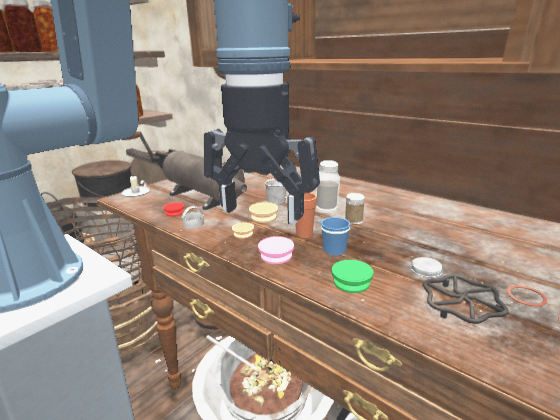

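View pics/top0.png

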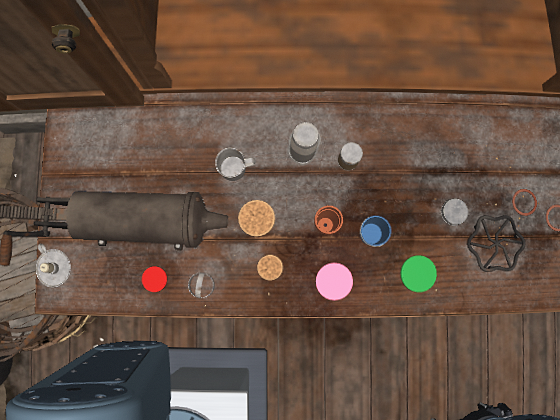

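Stand candidates in the top view: large cork (256,218), small cork (270,267), pink (335,281), green (419,274) and red (154,279). By the description it is the large cork one. Cover pot at (376,231), clay pot at (328,220). Next I check these in a crop and measure them.

```bash
cat > h.py <<'E'
import numpy as np,cv2,pickle
def cloud(c,T=None):
    h,w=c["depth"].shape
    u,v=np.meshgrid(np.arange(w),np.arange(h))
    K=np.array([[c["fx"],0,c["cx"]],[0,c["fy"],c["cy"]],[0,0,1]])
    p=cv2.undistortPoints(np.stack([u,v],-1).reshape(-1,1,2).astype(np.float64),K,np.array([c["k1"],0,0,0,0])).reshape(h,w,2)
    d=c["depth"]; P=np.dstack([p[...,0]*d,p[...,1]*d,d])
    T=c["world_from_camera"] if T is None else T
    W=P@T[:3,:3].T+T[:3,3]; W[d<=0]=np.nan
    return W
def tcpT(o):
    from scipy.spatial.transform import Rotation as R
    w,x,y,z=o["eef_rot"]; T=np.eye(4); T[:3,:3]=R.from_quat([x,y,z,w]).as_matrix(); T[:3,3]=o["eef_pos"]; return T
def circ(p):
    A=np.c_[2*p,np.ones(len(p))]; s=np.linalg.lstsq(A,(p**2).sum(1),rcond=None)[0]
    return s[0],s[1],np.sqrt(s[2]+s[0]**2+s[1]**2)
E
python3 - <<'E'
from h import *
c=pickle.load(open("top0.pkl","rb")); W=cloud(c)
print("table z", [np.round(W[v,u],4) for u,v in [(300,245),(220,190),(400,190),(230,300)]])
for n,(u,v),r in [("stand",(256,218),26),("cork2",(270,267),20),("clay",(328,220),22),("cover",(376,231),24),("pink",(335,281),25),("green",(419,274),25),("red",(154,279),20),("cutter",(201,286),20),("cup",(231,163),28),("jar",(305,140),26),("tin",(350,154),20)]:
    P=W[v-r:v+r,u-r:u+r].reshape(-1,3); P=P[np.isfinite(P).all(1)]
    q=P[P[:,2]>.012]; zt=np.percentile(q[:,2],98)
    t=q[q[:,2]>zt-.006]
    hull=cv2.convexHull(t[:,:2].astype(np.float32)).reshape(-1,2).astype(float)
    print(n,"ztop",zt.round(4),"circ",np.round(circ(hull),4),"n",len(t), "minmax",t.min(0).round(3),t.max(0).round(3))
i=c["img"][170:310,180:440,::-1]; cv2.imwrite("pics/crop1.png",cv2.resize(i,None,fx=3,fy=3,interpolation=cv2.INTER_CUBIC))
E
```

```text
table z [array([ 0.4804, -0.2792, -0.0015]), array([ 6.076e-01, -9.570e-02, -5.000e-04]), array([ 0.6059, -0.5112,  0.003 ]), array([ 0.3565, -0.1215,  0.0022])]
stand ztop 0.0354 circ [ 0.5386 -0.1811  0.0401] n 798 minmax [ 0.5   -0.221  0.029] [ 0.579 -0.141  0.038]
cork2 ztop 0.0266 circ [ 0.4292 -0.2108  0.0277] n 365 minmax [ 0.401 -0.238  0.021] [ 0.456 -0.183  0.029]
clay ztop 0.109 circ [ 0.5254 -0.3353  0.0294] n 151 minmax [ 0.496 -0.364  0.103] [ 0.555 -0.306  0.111]
cover ztop 0.0735 circ [ 0.5051 -0.4396  0.032 ] n 135 minmax [ 0.472 -0.472  0.068] [ 0.537 -0.408  0.077]
pink ztop 0.0361 circ [ 0.3981 -0.3522  0.0399] n 728 minmax [ 0.359 -0.392  0.03 ] [ 0.438 -0.313  0.038]
green ztop 0.0361 circ [ 0.4135 -0.5405  0.0403] n 689 minmax [ 0.372 -0.581  0.03 ] [ 0.454 -0.5    0.038]
red ztop 0.0266 circ [0.403  0.048  0.0287] n 401 minmax [0.375 0.02  0.021] [0.431 0.076 0.03 ]
cutter ztop 0.0535 circ [ 0.3883 -0.0606  0.0144] n 56 minmax [ 0.372 -0.065  0.048] [ 0.405 -0.052  0.055]
cup ztop 0.0645 circ [ 0.6581 -0.124   0.0333] n 100 minmax [ 0.625 -0.156  0.059] [ 0.691 -0.092  0.066]
jar ztop 0.1469 circ [ 0.6984 -0.2877  0.0254] n 377 minmax [ 0.673 -0.314  0.141] [ 0.724 -0.262  0.15 ]
tin ztop 0.0766 circ [ 0.6768 -0.3907  0.0242] n 282 minmax [ 0.653 -0.415  0.071] [ 0.701 -0.366  0.079]
```

View pics/crop1.png

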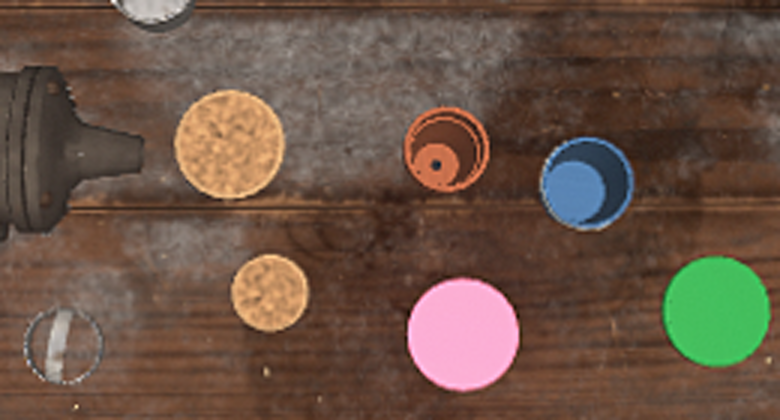

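The crop confirms it: large plain cork disc at (230,145), which is (256,218) in the full image, beside a smaller cork disc. The blue cover pot is at (587,184) and the terracotta pot at (447,149), both upright. The extruder's nozzle comes near the stand, so I check heights and the tool axes.

```bash
cat >> h.py <<'E'
def plan(o,pos,yaw,grasp=True,R0=None):
    """tool-frame shift & turn to reach pos of TCP, x down, tool y along yaw (mod 180)"""
    from scipy.spatial.transform import Rotation as R
    T=tcpT(o); best=None
    for y in (yaw,yaw+np.pi):
        Y=np.array([np.cos(y),np.sin(y),0]);X=np.array([0,0,-1.]);Z=np.cross(X,Y)
        G=np.c_[X,Y,Z]; rv=R.from_matrix(T[:3,:3].T@G).as_rotvec()
        if best is None or np.linalg.norm(rv)<np.linalg.norm(best[0]): best=(rv,G)
    rv,G=best; d=np.array(pos)-T[:3,3]
    print("turn deg",np.degrees(rv).round(2),"shift in present tool axes mm",(T[:3,:3].T@d*1e3).round(1),"in final axes",(G.T@d*1e3).round(1))
def row(o):
    print("t",round(o["time_s"],2),"pos",o["eef_pos"].round(4),"F",o["wrist_force"].round(1),"open",round(o["opening"],3))
E
python3 - <<'E'
from h import *
from bench import ctrl
o=ctrl.get_obs(); print(tcpT(o).round(3))
c=pickle.load(open("top0.pkl","rb")); W=cloud(c)
for u in range(195,236,4): print(u,np.round(W[221,u],3))
print("extruder max z",np.nanmax(W[190:250,70:240,2]))
for y in (0,np.pi/2): plan(o,[0.505,-0.44,0.16],y)
E
```

```text
[[-0.     0.259 -0.966  0.149]
 [ 0.002 -0.966 -0.259 -0.555]
 [-1.    -0.001 -0.     0.208]
 [ 0.     0.     0.     1.   ]]
195 [ 0.519 -0.062  0.135]
199 [ 0.521 -0.068  0.118]
203 [ 0.522 -0.074  0.106]
207 [ 0.523 -0.082  0.1  ]
211 [ 0.524 -0.09   0.096]
215 [ 0.523 -0.098  0.097]
219 [ 0.524 -0.107  0.095]
223 [ 0.524 -0.115  0.093]
227 [ 0.527 -0.12   0.068]
231 [ 0.535 -0.122  0.001]
235 [ 0.535 -0.131  0.001]
extruder max z 0.1426351309537086
turn deg [-7.5e+01 -7.0e-02  6.0e-02] shift in present tool axes mm [  48.6  -18.7 -373.8] in final axes [  48.4  356.2 -114.9]
turn deg [ 1.5e+01 -1.0e-02  9.0e-02] shift in present tool axes mm [  48.6  -18.7 -373.8] in final axes [  48.4 -114.9 -356.2]
```

Call:
drive_tool --pt "0 -0.0018 -0.0374 0 0 0 1" --pt "0 -0.0018 -0.0374 0 0 0 1" --pt "0 -0.0018 -0.0374 0 0 0 1" --pt "0 -0.0018 -0.0374 0 0 0 1" --pt "0 -0.0018 -0.0374 0 0 0 1" --pt "0 -0.0018 -0.0374 0 0 0 1" --pt "0 -0.0018 -0.0374 0 0 0 1" --pt "0 -0.0018 -0.0374 0 0 0 1" --pt "0 -0.0018 -0.0374 0 0 0 1" --pt "0 -0.0018 -0.0374 0 0 0 1"

```text
time_s: 1.35
eef_pos: [0.5064, -0.4405, 0.2085]
eef_rot: [-0.092, -0.701, -0.093, 0.701]
wrist_force: [0.4, -0.4, 0.3]
opening: 0.999
```

Call:
drive_tool --pt "0 0 0 -9.375 0 0 1" --pt "0 0 0 -9.375 0 0 1" --pt "0 0 0 -9.375 0 0 1" --pt "0 0 0 -9.375 0 0 1" --pt "0 0 0 -9.375 0 0 1" --pt "0 0 0 -9.375 0 0 1" --pt "0 0 0 -9.375 0 0 1" --pt "0 0 0 -9.375 0 0 1" --pt "0 0 0 0 0 0 1" --pt "0 0 0 0 0 0 1"

```text
time_s: 2.6
eef_pos: [0.5053, -0.4411, 0.2089]
eef_rot: [0.499, 0.501, 0.499, -0.501]
wrist_force: [0.6, 0.2, -0.7]
opening: 1.001
```

```bash
cat > look.py <<'E'
import sys
from h import *
from bench import ctrl,camera
o=ctrl.get_obs(); c=camera("wrist"); row(o); print(o["q"].round(3))
pickle.dump((o,c),open(sys.argv[1]+".pkl","wb")); cv2.imwrite(f"pics/{sys.argv[1]}.png",c["img"][:,:,::-1])
print(tcpT(o)[:3,:3].round(3).tolist()); print(c["hand_eye"].round(4).tolist(),c["fx"],c["k1"])
E
python3 look.py w1
```

```text
t 2.6 pos [ 0.5053 -0.4411  0.2089] F [ 0.6  0.2 -0.7] open 1.001
[-0.894  0.391  1.344 -0.     1.407 -0.891]
[[-0.0, 1.0, -0.003], [0.0, -0.003, -1.0], [-1.0, -0.0, -0.0]]
[[-0.0001, -0.2584, 0.966, -0.1651], [1.0, 0.0006, 0.0003, -0.0002], [-0.0007, 0.966, 0.2584, -0.0647], [0.0, 0.0, 0.0, 1.0]] 293.5825934853741 -0.05994141896128685
```

View pics/w1.png

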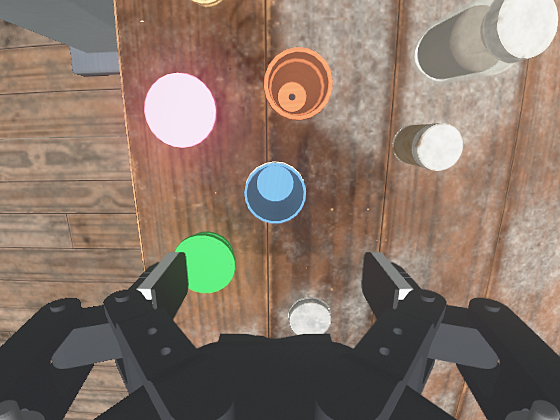

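The wrist view shows the cover pot's rim centred at about (275,192) and the clay pot at (298,82). Measuring both.

```bash
cat >> h.py <<'E'
def rim(W,u,v,r,zlo,zhi):
    P=W[max(0,v-r):v+r,max(0,u-r):u+r].reshape(-1,3); P=P[np.isfinite(P).all(1)]
    t=P[(P[:,2]>zlo)&(P[:,2]<zhi)]
    hull=cv2.convexHull(t[:,:2].astype(np.float32)).reshape(-1,2).astype(float)
    return np.round(circ(hull),4),len(t),np.median(t[:,2]).round(4)
E
python3 - <<'E'
from h import *
o,c=pickle.load(open("w1.pkl","rb")); W=cloud(c,tcpT(o)@c["hand_eye"])
print("table",W[200,340].round(4),W[150,250].round(4))
print("cover",rim(W,275,192,38,.062,.08)); print("clay",rim(W,298,82,42,.098,.115))
E
```

```text
table [ 5.910e-01 -4.647e-01  2.000e-04] [ 0.4745 -0.4     0.    ]
cover (array([ 0.5053, -0.4406,  0.0326]), 768, np.float64(0.0698))
clay (array([ 0.5255, -0.3372,  0.0297]), 1162, np.float64(0.1051))
```

Call:
drive_tool --pt "0.025 0 0 0 0 0 1" --pt "0.025 0 0 0 0 0 1" --pt "0.025 0 0 0 0 0 1" --pt "0.025 0 0 0 0 0 1" --pt "0.025 0 0 0 0 0 1" --pt "0.02 0 0 0 0 0 1" --pt "0.015 0 0 0 0 0 1" --pt "0.01 0 0 0 0 0 1" --pt "0 0 0 0 0 0 1"

```text
time_s: 3.78
eef_pos: [0.5052, -0.441, 0.0386]
eef_rot: [0.5, 0.5, 0.5, -0.5]
wrist_force: [-0.5, 0.6, -0.9]
opening: 1.001
```

Call:
drive_tool --pt "0 0 0 0 0 0 0.5" --pt "0 0 0 0 0 0 0.4" --pt "0 0 0 0 0 0 0.2" --pt "0 0 0 0 0 0 -1" --pt "0 0 0 0 0 0 -1" --pt "0 0 0 0 0 0 -1" --pt "0 0 0 0 0 0 -1" --pt "0 0 0 0 0 0 -1"

```text
time_s: 4.78
eef_pos: [0.506, -0.4421, 0.0417]
eef_rot: [0.501, 0.5, 0.499, -0.5]
wrist_force: [-2.0, 1.7, 7.4]
opening: 0.706
```

```bash
python3 look.py w2
```

```text
t 4.78 pos [ 0.506  -0.4421  0.0417] F [-2.   1.7  7.4] open 0.706
[-0.894  0.565  1.456 -0.     1.119 -0.894]
[[0.001, 1.0, 0.0], [-0.002, 0.0, -1.0], [-1.0, 0.001, 0.002]]
[[-0.0001, -0.2584, 0.966, -0.1651], [1.0, 0.0006, 0.0003, -0.0002], [-0.0007, 0.966, 0.2584, -0.0647], [0.0, 0.0, 0.0, 1.0]] 293.5825934853741 -0.05994141896128685
```

View pics/w2.png

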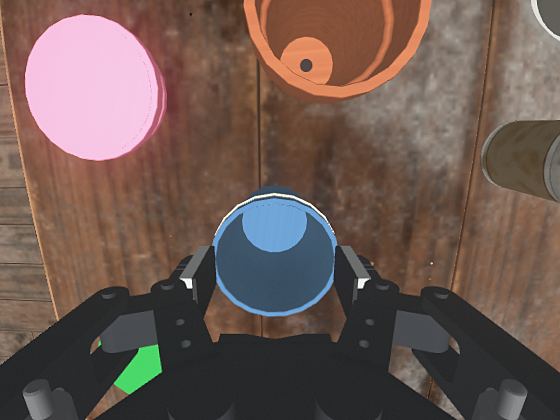

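The pot is held between the pads at opening 0.706 (60 mm). I lift slowly and check how it hangs.

Call:
drive_tool --pt "-0.002 0 0 0 0 0 -1" --pt "-0.004 0 0 0 0 0 -1" --pt "-0.008 0 0 0 0 0 -1" --pt "-0.015 0 0 0 0 0 -1" --pt "-0.02 0 0 0 0 0 -1" --pt "-0.025 0 0 0 0 0 -1" --pt "-0.025 0 0 0 0 0 -1" --pt "-0.015 0 0 0 0 0 -1" --pt "0 0 0 0 0 0 -1" --pt "0 0 0 0 0 0 -1"

```text
time_s: 6.08
eef_pos: [0.505, -0.4407, 0.1523]
eef_rot: [0.499, 0.5, 0.501, -0.5]
wrist_force: [-0.6, -1.0, -0.2]
opening: 0.004
```

```bash
python3 look.py w3; python3 - <<'E'
from h import *
for n in ("w2","w3"):
    o,c=pickle.load(open(n+".pkl","rb")); C=cloud(c,c["hand_eye"])
    # tool coords: x fwd. show rim points
    for u,v in [(275,316),(225,285),(327,285),(275,195),(275,220)]:
        print(n,u,v,np.round(np.nanmedian(C[v-2:v+3,u-2:u+3].reshape(-1,3),axis=0),4))
E
```

```text
t 6.08 pos [ 0.505  -0.4407  0.1523] F [-0.6 -1.  -0.2] open 0.004
[-0.894  0.438  1.396 -0.     1.308 -0.894]
[[-0.001, 1.0, -0.0], [0.001, -0.0, -1.0], [-1.0, -0.001, -0.001]]
[[-0.0001, -0.2584, 0.966, -0.1651], [1.0, 0.0006, 0.0003, -0.0002], [-0.0007, 0.966, 0.2584, -0.0647], [0.0, 0.0, 0.0, 1.0]] 293.5825934853741 -0.05994141896128685
w2 275 316 [0.0405 0.0003 0.081 ]
w2 225 285 [-0.0269 -0.0262  0.0141]
w2 327 285 [-0.0285  0.0271  0.0132]
w2 275 195 [-0.0214  0.0001 -0.0337]
w2 275 220 [ 0.0359  0.0002 -0.0024]
w3 275 316 [-0.0603  0.0001  0.0094]
w3 225 285 [ 0.1214 -0.0541  0.0981]
w3 327 285 [0.1514 0.0634 0.1155]
w3 275 195 [0.1469 0.0004 0.0033]
w3 275 220 [0.1262 0.0004 0.0253]
```

View pics/w3.png

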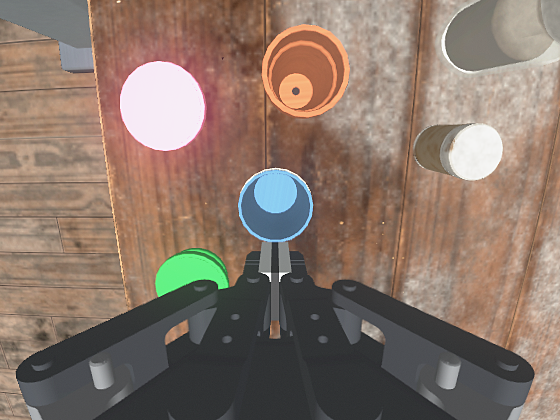

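The pot slipped out: the gripper is now shut and empty, and the pot stands upright at (276,206). I measure where it is and study the earlier grasp.

```bash
python3 - <<'E'
from h import *
for n,u,v,r in (("w2",275,255,75),("w3",276,206,42)):
    o,c=pickle.load(open(n+".pkl","rb")); W=cloud(c,tcpT(o)@c["hand_eye"])
    print(n,rim(W,u,v,r,.066,.074))
o,c=pickle.load(open("w2.pkl","rb"))
cv2.imwrite("pics/w2c.png",cv2.resize(c["img"][180:340,130:420,::-1],None,fx=2.7,fy=2.7,interpolation=cv2.INTER_CUBIC))
C=cloud(c,c["hand_eye"])
for v in (240,250,260,270,280,290,300):
    print(v,[(u,*np.round(C[v,u]*1e3,0)) for u in (190,200,207,213,218,340,350)])
E
```

```text
w2 (array([ 0.5059, -0.441 ,  0.033 ]), 2725, np.float64(0.0702))
w3 (array([ 0.5053, -0.4404,  0.0325]), 902, np.float64(0.0701))
240 [(190, np.float64(41.0), np.float64(-64.0), np.float64(15.0)), (200, np.float64(41.0), np.float64(-56.0), np.float64(15.0)), (207, np.float64(42.0), np.float64(-51.0), np.float64(15.0)), (213, np.float64(-29.0), np.float64(-31.0), np.float64(-12.0)), (218, np.float64(-29.0), np.float64(-28.0), np.float64(-12.0)), (340, np.float64(42.0), np.float64(49.0), np.float64(15.0)), (350, np.float64(41.0), np.float64(57.0), np.float64(15.0))]
250 [(190, np.float64(41.0), np.float64(-64.0), np.float64(23.0)), (200, np.float64(-38.0), np.float64(-35.0), np.float64(-11.0)), (207, np.float64(-37.0), np.float64(-32.0), np.float64(-10.0)), (213, np.float64(-30.0), np.float64(-31.0), np.float64(-7.0)), (218, np.float64(-26.0), np.float64(-29.0), np.float64(-5.0)), (340, np.float64(-38.0), np.float64(31.0), np.float64(-11.0)), (350, np.float64(-37.0), np.float64(36.0), np.float64(-10.0))]
260 [(190, np.float64(-41.0), np.float64(-39.0), np.float64(-7.0)), (200, np.floa
[... 1431 characters left out ...]
oat64(3.0)), (213, np.float64(-37.0), np.float64(-30.0), np.float64(11.0)), (218, np.float64(42.0), np.float64(-45.0), np.float64(58.0)), (340, np.float64(-45.0), np.float64(30.0), np.float64(6.0)), (350, np.float64(-62.0), np.float64(30.0), np.float64(-4.0))]
300 [(190, np.float64(-81.0), np.float64(-28.0), np.float64(-11.0)), (200, np.float64(-62.0), np.float64(-30.0), np.float64(1.0)), (207, np.float64(-50.0), np.float64(-30.0), np.float64(8.0)), (213, np.float64(42.0), np.float64(-50.0), np.float64(67.0)), (218, np.float64(42.0), np.float64(-45.0), np.float64(66.0)), (340, np.float64(-48.0), np.float64(30.0), np.float64(10.0)), (350, np.float64(-62.0), np.float64(30.0), np.float64(1.0))]
```

View pics/w2c.png

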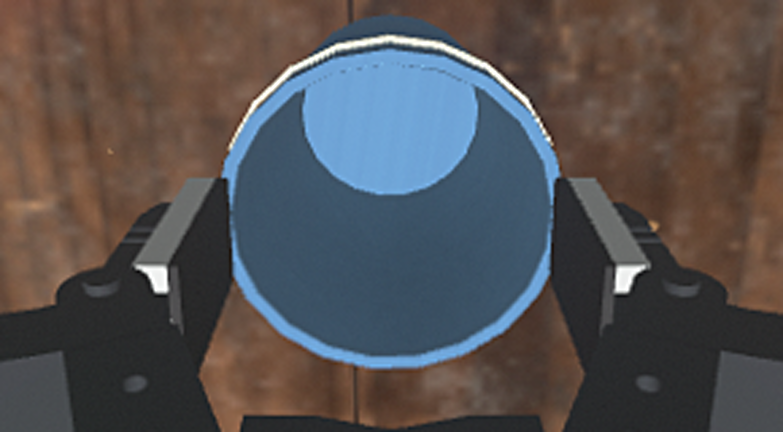

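```bash
python3 - <<'E'
from h import *
for n,pts in (("w1",[(u,v) for v in (256,262,270,280,290) for u in (170,178,184,368,376)]),("w3",[(u,v) for v in (244,248,255,262,270) for u in (262,266,270,283,287)])):
    o,c=pickle.load(open(n+".pkl","rb")); C=cloud(c,c["hand_eye"])
    for u,v in pts: print(n,u,v,(C[v,u]*1e3).round(0).tolist())
    x0=130 if n=="w1" else 200
    cv2.imwrite(f"pics/{n}c.png",cv2.resize(c["img"][235:335,x0:x0+150,::-1],None,fx=5,fy=5,interpolation=cv2.INTER_CUBIC))
E
```

```text
w1 170 256 [-46.0, -46.0, -11.0]
w1 178 256 [-44.0, -43.0, -10.0]
w1 184 256 [-38.0, -43.0, -7.0]
w1 368 256 [-43.0, 42.0, -10.0]
w1 376 256 [-45.0, 45.0, -11.0]
w1 170 262 [-51.0, -45.0, -11.0]
w1 178 262 [-47.0, -43.0, -9.0]
w1 184 262 [-40.0, -43.0, -5.0]
w1 368 262 [-44.0, 42.0, -7.0]
w1 376 262 [-51.0, 43.0, -10.0]
w1 170 270 [-58.0, -43.0, -10.0]
w1 178 270 [-47.0, -43.0, -5.0]
w1 184 270 [-40.0, -43.0, -2.0]
w1 368 270 [-45.0, 42.0, -4.0]
w1 376 270 [-53.0, 43.0, -8.0]
w1 170 280 [-58.0, -43.0, -6.0]
w1 178 280 [-49.0, -43.0, -1.0]
w1 184 280 [-42.0, -43.0, 3.0]
w1 368 280 [-46.0, 42.0, 1.0]
w1 376 280 [-55.0, 43.0, -4.0]
w1 170 290 [-60.0, -43.0, -2.0]
w1 178 290 [-51.0, -43.0, 3.0]
w1 184 290 [-43.0, -43.0, 8.0]
w1 368 290 [-48.0, 42.0, 5.0]
w1 376 290 [-54.0, 43.0, 1.0]
w3 262 244 [-30.0, -6.0, -11.0]
w3 266 244 [-32.0, -4.0, -11.0]
w3 270 244 [-30.0, -2.0, -11.0]
w3 283 244 [-31.0, 4.0, -11.0]
w3 287 244 [-29.0, 6.0, -10.0]
w3 262 248 [-35.0, -6.0, -11.0]
w3 266 248 [-35.0, -4.0, -11.0]
w3 270 248 [-35.0, -2.0, -10.0]
w3 283 248 [-35.0, 4.0, -11.0]
w3 287 248 [-34.0, 6.0, -10.0]
w3 262 255 [-43.0, -6.0, -10.0]
w3 266 255 [-43.0, -4.0, -10.0]
w3 270 255 [-43.0, -2.0, -10.0]
w3 283 255 [-44.0, 4.0, -11.0]
w3 287 255 [-44.0, 5.0, -11.0]
w3 262 262 [-51.0, -5.0, -11.0]
w3 266 262 [-50.0, -4.0, -10.0]
w3 270 262 [-50.0, -2.0, -10.0]
w3 283 262 [-50.0, 4.0, -10.0]
w3 287 262 [-51.0, 5.0, -11.0]
w3 262 270 [-58.0, -5.0, -11.0]
w3 266 270 [-58.0, -4.0, -11.0]
w3 270 270 [-58.0, -2.0, -10.0]
w3 283 270 [-57.0, 3.0, -10.0]
w3 287 270 [-57.0, 5.0, -10.0]
```

View pics/w1c.png

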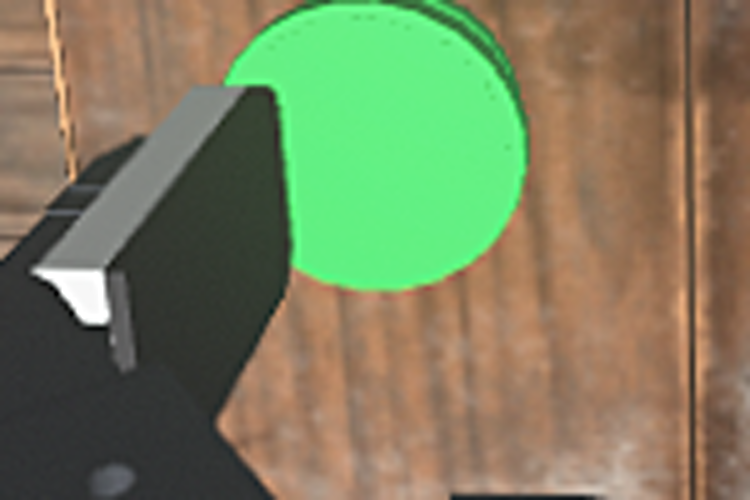

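View pics/w3c.png

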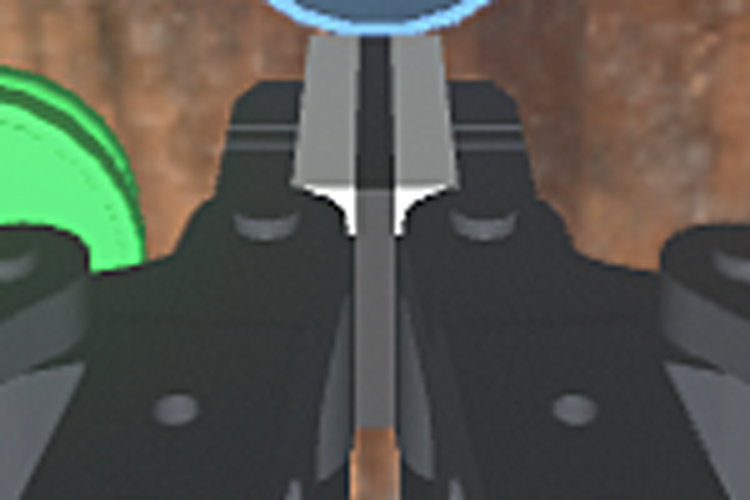

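Important finding: by the wrist camera the fingertips lie about 28 mm (shut) to 38 mm (open) behind the reported TCP, but the text says 11 mm ahead. So the pads closed just on top of the rim. I cross-check with the scene camera, where the tips should be at z≈0.180, or 0.141 if the text is right.

```bash
python3 - <<'E'
from h import *
from bench import ctrl,camera
o=ctrl.get_obs();c=camera("scene");row(o)
pickle.dump((o,c),open("s2.pkl","wb"))
T=np.linalg.inv(c["world_from_camera"])
K=np.array([[c["fx"],0,c["cx"]],[0,c["fy"],c["cy"]],[0,0,1]])
p=o["eef_pos"]
for dz in (-.011,.028):
    q=T[:3,:3]@(p+[0,0,dz])+T[:3,3]
    print(dz,cv2.projectPoints(q.reshape(1,3),np.zeros(3),np.zeros(3),K,np.array([c["k1"],0,0,0,0]))[0].ravel())
cv2.imwrite("pics/s2c.png",cv2.resize(c["img"][100:280,250:450,::-1],None,fx=3.3,fy=3.3,interpolation=cv2.INTER_CUBIC))
E
```

```text
t 6.12 pos [ 0.5049 -0.4406  0.1518] F [ 0.1  0.1 -0.4] open 0.001
-0.011 [336.89500079 194.06508648]
0.028 [337.49318441 177.22680294]
```

View pics/s2c.png

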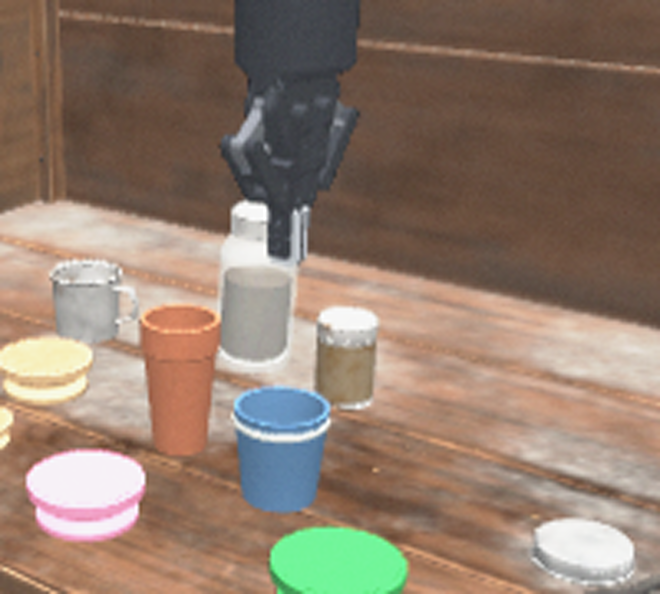

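The scene view puts the tips at crop (287,260), full (337,179). That confirms the tips are about 26 mm behind the reported TCP when shut, and I'll use that. I reopen and go lower.

Call:
drive_tool --pt "0 0 0 0 0 0 1" --pt "0 0 0 0 0 0 1" --pt "0 0 0 0 0 0 1" --pt "0 0 0 0 0 0 1" --pt "0 0 0 0 0 0 1" --pt "0 0 0 0 0 0 1" --pt "0.02 0 0 0 0 0 1" --pt "0.025 0 0 0 0 0 1" --pt "0.02 0 0 0 0 0 1"

```text
time_s: 7.3
eef_pos: [0.5047, -0.4404, 0.0855]
eef_rot: [0.499, 0.5, 0.501, -0.5]
wrist_force: [-0.3, 0.6, -0.1]
opening: 1.0
```

Call:
drive_tool --pt "0.02 0 0 0 0 0 1" --pt "0.02 0 0 0 0 0 1" --pt "0.015 0 0 0 0 0 1" --pt "0.011 0 0 0 0 0 1" --pt "0.01 0 0 0 0 0 1" --pt "0 0 0 0 0 0 0.7" --pt "0 0 0 0 0 0 0.6" --pt "0 0 0 0 0 0 0.6"

```text
time_s: 8.3
eef_pos: [0.5058, -0.4417, 0.0129]
eef_rot: [0.5, 0.5, 0.5, -0.5]
wrist_force: [-0.1, 0.1, -0.2]
opening: 0.8
```

```bash
python3 look.py w4; python3 - <<'E'
from h import *
o,c=pickle.load(open("w4.pkl","rb")); W=cloud(c,tcpT(o)@c["hand_eye"])
print(rim(W,275,300,110,.066,.074))
E
```

```text
t 8.3 pos [ 0.5058 -0.4417  0.0129] F [-0.1  0.1 -0.2] open 0.8
[-0.894  0.604  1.463  0.     1.073 -0.894]
[[0.001, 1.0, 0.0], [-0.001, 0.0, -1.0], [-1.0, 0.001, 0.001]]
[[-0.0001, -0.2584, 0.966, -0.1651], [1.0, 0.0006, 0.0003, -0.0002], [-0.0007, 0.966, 0.2584, -0.0647], [0.0, 0.0, 0.0, 1.0]] 293.5825934853741 -0.05994141896128685
(array([ 0.5045, -0.44  ,  0.0348]), 4100, np.float64(0.07))
```

View pics/w4.png

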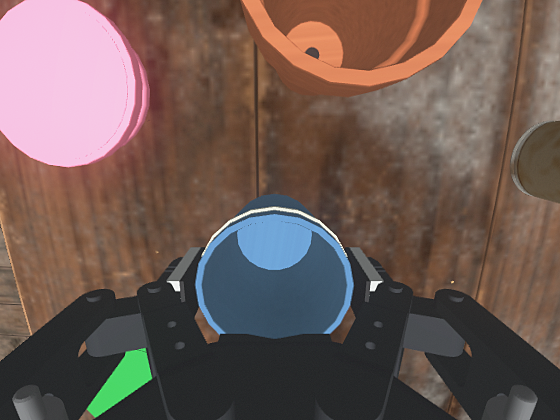

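The pads now flank the pot wall at (185,275) and (367,275), below the rim. Closing.

Call:
drive_tool --pt "0 0 0 0 0 0 0.55" --pt "0 0 0 0 0 0 0.5" --pt "0 0 0 0 0 0 0.45" --pt "0 0 0 0 0 0 0.3" --pt "0 0 0 0 0 0 -1" --pt "0 0 0 0 0 0 -1" --pt "0 0 0 0 0 0 -1"

```text
time_s: 9.22
eef_pos: [0.5057, -0.4416, 0.0135]
eef_rot: [0.5, 0.5, 0.5, -0.5]
wrist_force: [-1.5, 1.4, 8.0]
opening: 0.738
```

Call:
drive_tool --pt "-0.002 0 0 0 0 0 -1" --pt "-0.003 0 0 0 0 0 -1" --pt "-0.004 0 0 0 0 0 -1" --pt "-0.006 0 0 0 0 0 -1" --pt "0 0 0 0 0 0 -1"

```text
time_s: 9.85
eef_pos: [0.5058, -0.4417, 0.0281]
eef_rot: [0.501, 0.5, 0.499, -0.5]
wrist_force: [0.1, -1.0, -2.6]
opening: 0.737
```

```bash
python3 look.py w5
```

```text
t 9.85 pos [ 0.5058 -0.4417  0.0281] F [ 0.1 -1.  -2.6] open 0.737
[-0.894  0.583  1.46   0.     1.097 -0.894]
[[0.001, 1.0, -0.0], [-0.001, -0.0, -1.0], [-1.0, 0.001, 0.001]]
[[-0.0001, -0.2584, 0.966, -0.1651], [1.0, 0.0006, 0.0003, -0.0002], [-0.0007, 0.966, 0.2584, -0.0647], [0.0, 0.0, 0.0, 1.0]] 293.5825934853741 -0.05994141896128685
```

View pics/w5.png

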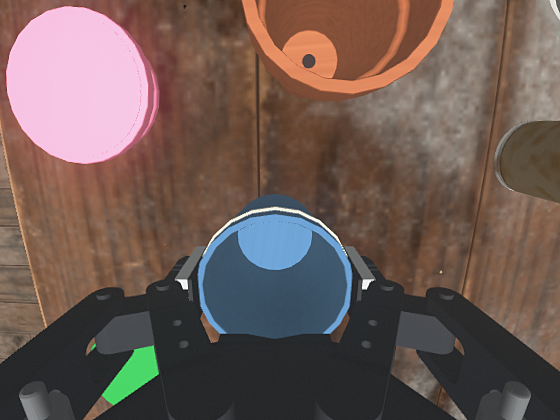

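The pot is held and lifted: it keeps its place in the image and the wrist carries 2.6 N. I check its tilt and offset in the hand.

```bash
cat >> h.py <<'E'
def rimfit(n,u,v,r,zlo,zhi,R):
    """points of rim in world, plane fit & circle with fixed outer radius"""
    from scipy.optimize import least_squares
    o,c=pickle.load(open(n+".pkl","rb")); T=tcpT(o); W=cloud(c,T@c["hand_eye"])
    P=W[max(0,v-r):v+r,max(0,u-r):u+r].reshape(-1,3); P=P[np.isfinite(P).all(1)]
    t=P[(P[:,2]>zlo)&(P[:,2]<zhi)]
    return t,o
E
python3 - <<'E'
from h import *
for n,lo,hi in(("w4",.066,.074),("w5",.079,.09)):
    o,c=pickle.load(open(n+".pkl","rb")); T=tcpT(o); W=cloud(c,T@c["hand_eye"])
    m=np.zeros(W.shape[:2],bool); m[200:335,195:355]=1
    b=c["img"].astype(int); blue=(b[...,2]>b[...,0]+40)&m
    P=W[blue&(W[...,2]>lo-.01)&(W[...,2]<hi+.01)]
    zt=np.percentile(P[:,2],[50,90,97,99]); print(n,zt)
    # rim top points: within 2 mm of the local maximum by angle
    cx,cy=.5054,-.441
    a=np.degrees(np.arctan2(P[:,1]-cy,P[:,0]-cx)); 
    for k in range(-180,180,40):
        s=P[(a>k)&(a<k+40)]
        if len(s)>20:
            r=np.hypot(s[:,0]-cx,s[:,1]-cy); print(k,len(s),"ztop",np.percentile(s[:,2],97).round(4),"rmax",np.percentile(r,98).round(4))
    fl=W[240:262,255:295].reshape(-1,3); A=np.c_[fl[:,:2],np.ones(len(fl))]
    print("floor z",np.nanmedian(fl[:,2]).round(4),"slope deg",np.degrees(np.linalg.lstsq(A,fl[:,2],rcond=None)[0][:2]).round(2))
E
```

```text
w4 [0.06834002 0.07075542 0.07119239 0.07151329]
-180 897 ztop 0.071 rmax 0.0324
-140 517 ztop 0.0699 rmax 0.0301
-100 174 ztop 0.0631 rmax 0.0292
-60 853 ztop 0.071 rmax 0.0316
-20 786 ztop 0.0711 rmax 0.0345
20 425 ztop 0.0715 rmax 0.033
60 419 ztop 0.0715 rmax 0.0332
100 384 ztop 0.0714 rmax 0.0331
140 483 ztop 0.0714 rmax 0.034
 ** On entry to DLASCL parameter number  4 had an illegal value
 ** On entry to DLASCL parameter number  4 had an illegal valueTraceback (most recent call last):
  File "<stdin>", line 16, in <module>
    x, resids, rank, s = _umath_linalg.lstsq(a, b, rcond,
                         ~~~~~~~~~~~~~~~~~~~^^^^^^^^^^^^^
                                             signature=signature)
                                             ^^^^^^^^^^^^^^^^^^^^
    raise LinAlgError("SVD did not converge in Linear Least Squares")
numpy.linalg.LinAlgError: SVD did not converge in Linear Least Squares
```

```bash
cat > pot.py <<'E'
import sys
from h import *
def pot(n,box,lo,hi,cx,cy,fbox):
    o,c=pickle.load(open(n+".pkl","rb")); T=tcpT(o); W=cloud(c,T@c["hand_eye"])
    b=c["img"].astype(int); m=np.zeros(W.shape[:2],bool); m[box[0]:box[1],box[2]:box[3]]=1
    P=W[m&(b[...,2]>b[...,0]+40)&(W[...,2]>lo)&(W[...,2]<hi)]
    a=np.degrees(np.arctan2(P[:,1]-cy,P[:,0]-cx))
    for k in range(-180,180,40):
        s=P[(a>k)&(a<k+40)]
        if len(s)>20: print(k,len(s),"ztop",np.percentile(s[:,2],97).round(4),"rmax",np.percentile(np.hypot(s[:,0]-cx,s[:,1]-cy),98).round(4))
    h=cv2.convexHull(P[:,:2].astype(np.float32)).reshape(-1,2).astype(float); print("circ",np.round(circ(h),4))
    fl=W[fbox[0]:fbox[1],fbox[2]:fbox[3]].reshape(-1,3); fl=fl[np.isfinite(fl).all(1)]; A=np.c_[fl[:,:2],np.ones(len(fl))]
    print(n,"floor z",np.median(fl[:,2]).round(4),"slope deg",np.degrees(np.linalg.lstsq(A,fl[:,2],rcond=None)[0][:2]).round(2))
E
python3 - <<'E'
from pot import *
pot("w4",(200,335,195,355),.05,.08,.5054,-.441,(240,262,255,295))
pot("w5",(200,335,195,355),.065,.1,.5054,-.441,(240,262,255,295))
E
```

```text
-180 1098 ztop 0.0709 rmax 0.0322
-140 755 ztop 0.0696 rmax 0.0297
-100 264 ztop 0.0631 rmax 0.0292
-60 1090 ztop 0.0709 rmax 0.0315
-20 953 ztop 0.0711 rmax 0.0345
20 440 ztop 0.0715 rmax 0.033
60 420 ztop 0.0715 rmax 0.0332
100 384 ztop 0.0714 rmax 0.0331
140 524 ztop 0.0713 rmax 0.034
circ [ 0.5054 -0.4393  0.0323]
w4 floor z 0.0055 slope deg [-0.04  0.41]
-180 1030 ztop 0.0856 rmax 0.0317
-140 794 ztop 0.0842 rmax 0.0302
-100 280 ztop 0.0779 rmax 0.0296
-60 1074 ztop 0.0854 rmax 0.0319
-20 903 ztop 0.0858 rmax 0.0324
20 429 ztop 0.086 rmax 0.033
60 409 ztop 0.0859 rmax 0.0331
100 378 ztop 0.0859 rmax 0.0329
140 467 ztop 0.0859 rmax 0.0325
circ [ 0.5056 -0.4398  0.0321]
w5 floor z 0.02 slope deg [-0.01  0.28]
```

The pot hangs upright: floor slope is below 0.4°, and its underside is 13.6 mm below the TCP reading. I raise it over the clay pot's height and move toward the stand.

Call:
drive_tool --pt "-0.01 0 0 0 0 0 -1" --pt "-0.02 0 0 0 0 0 -1" --pt "-0.025 0 0 0 0 0 -1" --pt "-0.025 0 0 0 0 0 -1" --pt "-0.025 0 0 0 0 0 -1" --pt "-0.02 0 0 0 0 0 -1" --pt "-0.012 0 0 0 0 0 -1" --pt "0 0 0 0 0 0 -1"

```text
time_s: 10.9
eef_pos: [0.5058, -0.4417, 0.1655]
eef_rot: [0.501, 0.5, 0.499, -0.5]
wrist_force: [0.3, 0.6, -3.1]
opening: 0.742
```

Call:
drive_tool --pt "0 0.003 -0.01 0 0 0 -1" --pt "0 0.005 -0.02 0 0 0 -1" --pt "0 0.005 -0.025 0 0 0 -1" --pt "0 0.005 -0.025 0 0 0 -1" --pt "0 0.005 -0.025 0 0 0 -1" --pt "0 0.005 -0.02 0 0 0 -1" --pt "0 0.005 -0.015 0 0 0 -1" --pt "0 0 -0.005 0 0 0 -1" --pt "0 0 0 0 0 0 -1" --pt "0 0 0 0 0 0 -1"

```text
time_s: 12.15
eef_pos: [0.5383, -0.297, 0.1642]
eef_rot: [-0.5, -0.5, -0.5, 0.5]
wrist_force: [0.9, -0.1, -3.6]
opening: 0.735
```

```bash
python3 look.py w6
```

```text
t 12.15 pos [ 0.5383 -0.297   0.1642] F [ 0.9 -0.1 -3.6] open 0.735
[-0.697  0.309  1.545 -0.     1.288 -0.696]
[[-0.0, 1.0, -0.001], [-0.0, -0.001, -1.0], [-1.0, -0.0, 0.0]]
[[-0.0001, -0.2584, 0.966, -0.1651], [1.0, 0.0006, 0.0003, -0.0002], [-0.0007, 0.966, 0.2584, -0.0647], [0.0, 0.0, 0.0, 1.0]] 293.5825934853741 -0.05994141896128685
```

View pics/w6.png

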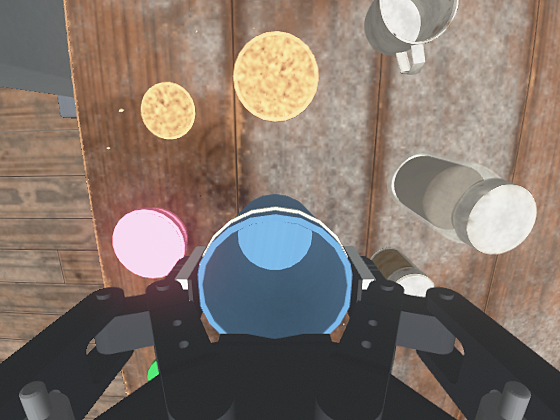

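```bash
python3 - <<'E'
from pot import *
o,c=pickle.load(open("w6.pkl","rb")); W=cloud(c,tcpT(o)@c["hand_eye"])
print("stand",rim(W,276,76,50,.026,.036), rim(W,276,76,50,.028,.036))
b=c["img"].astype(int); m=np.zeros(b.shape[:2],np.uint8); m[25:128,225:325]=1
cork=(m>0)&(b[...,0]>b[...,2]+70)&(b[...,0]>170)
P=W[cork]; h=cv2.convexHull(P[:,:2].astype(np.float32)).reshape(-1,2).astype(float); print(cork.sum(),np.round(circ(h),4),np.nanmedian(P[:,2]))
pot("w6",(200,335,195,355),.19,.24,.538,-.2962,(240,262,255,295))
E
```

```text
stand (array([ 0.5393, -0.1826,  0.0407]), 5998, np.float64(0.0306)) (array([ 0.5392, -0.1826,  0.0407]), 5995, np.float64(0.0306))
6112 [ 0.5323 -0.1892  0.0533] 0.030589192485496797
-180 1074 ztop 0.2218 rmax 0.032
-140 1390 ztop 0.2199 rmax 0.0299
-100 1223 ztop 0.2129 rmax 0.0295
-60 1580 ztop 0.2214 rmax 0.0317
-20 1129 ztop 0.2218 rmax 0.0322
20 449 ztop 0.2221 rmax 0.0328
60 474 ztop 0.2221 rmax 0.0329
100 406 ztop 0.222 rmax 0.0327
140 325 ztop 0.2222 rmax 0.0326
circ [ 0.5381 -0.2951  0.0321]
w6 floor z 0.1561 slope deg [-0.08  0.41]
```

Stand centre (0.5392, -0.1826), and the held pot's axis is about (-0.2, +0.8) mm from the TCP. I move over the stand and down to about 10 mm above it.

Call:
drive_tool --pt "0 0.001 -0.01 0 0 0 -1" --pt "0 0 -0.02 0 0 0 -1" --pt "0 0 -0.025 0 0 0 -1" --pt "0 0 -0.025 0 0 0 -1" --pt "0 0 -0.02 0 0 0 -1" --pt "0 0 -0.01 0 0 0 -1" --pt "0 0 -0.0036 0 0 0 -1" --pt "0 0 0 0 0 0 -1"

```text
time_s: 13.2
eef_pos: [0.5395, -0.1829, 0.1643]
eef_rot: [0.5, 0.5, 0.5, -0.5]
wrist_force: [1.0, -1.0, -2.8]
opening: 0.738
```

Call:
drive_tool --pt "0.01 0 0 0 0 0 -1" --pt "0.02 0 0 0 0 0 -1" --pt "0.025 0 0 0 0 0 -1" --pt "0.025 0 0 0 0 0 -1" --pt "0.02 0 0 0 0 0 -1" --pt "0.01 0 0 0 0 0 -1" --pt "0 0 0 0 0 0 -1" --pt "0 0 0 0 0 0 -1"

```text
time_s: 14.2
eef_pos: [0.5401, -0.1831, 0.055]
eef_rot: [0.5, 0.5, 0.499, -0.5]
wrist_force: [0.5, 0.3, -2.5]
opening: 0.739
```

```bash
python3 look.py w7;python3 - <<'E'
from pot import *
pot("w7",(200,335,195,355),.09,.12,.539,-.1826,(240,262,255,295))
o,c=pickle.load(open("w7.pkl","rb")); W=cloud(c,tcpT(o)@c["hand_eye"])
m=(W[...,2]>.025)&(W[...,2]<.036); m[330:]=0
P=W[m]; P=P[np.hypot(P[:,0]-.539,P[:,1]+.1826)<.05]; print(len(P))
a=np.degrees(np.arctan2(P[:,1]+.1826,P[:,0]-.5392)); 
for k in range(-180,180,30):
    s=P[(a>k)&(a<k+30)]
    if len(s)>20: print(k,len(s),np.percentile(np.hypot(s[:,0]-.5392,s[:,1]+.1826),98).round(4),np.median(s[:,2]).round(4))
E
```

```text
t 14.2 pos [ 0.5401 -0.1831  0.055 ] F [ 0.5  0.3 -2.5] open 0.739
[-0.535  0.355  1.732  0.     1.053 -0.535]
[[0.001, 1.0, -0.0], [-0.001, -0.0, -1.0], [-1.0, 0.001, 0.001]]
[[-0.0001, -0.2584, 0.966, -0.1651], [1.0, 0.0006, 0.0003, -0.0002], [-0.0007, 0.966, 0.2584, -0.0647], [0.0, 0.0, 0.0, 1.0]] 293.5825934853741 -0.05994141896128685
-180 1148 ztop 0.1125 rmax 0.0312
-140 1017 ztop 0.1114 rmax 0.0295
-100 817 ztop 0.1041 rmax 0.0295
-60 1244 ztop 0.1123 rmax 0.0323
-20 972 ztop 0.1128 rmax 0.0331
20 433 ztop 0.1129 rmax 0.0335
60 392 ztop 0.113 rmax 0.0334
100 368 ztop 0.1129 rmax 0.0328
140 504 ztop 0.1128 rmax 0.032
circ [ 0.5398 -0.1814  0.0322]
w7 floor z 0.0469 slope deg [ 0.16 -0.09]
3577
-180 22 0.0404 0.0306
0 402 0.0407 0.0307
30 621 0.0409 0.0306
60 699 0.0411 0.0306
90 723 0.0412 0.0306
120 652 0.041 0.0306
150 447 0.0407 0.0306
```

View pics/w7.png

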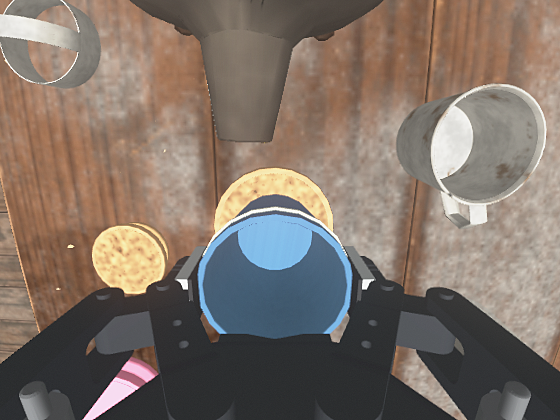

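The pot is centred over the stand within 1 mm, underside about 11 mm above the cork, and clear of nozzle and cup. Lowering gently.

Call:
drive_tool --pt "0.003 -0.0005 0 0 0 0 -1" --pt "0.003 0 0 0 0 0 -1" --pt "0.002 0 0 0 0 0 -1" --pt "0.001 0 0 0 0 0 -1" --pt "0 0 0 0 0 0 -1"

```text
time_s: 14.88
eef_pos: [0.5389, -0.1826, 0.0451]
eef_rot: [0.5, 0.5, 0.5, -0.5]
wrist_force: [1.0, -0.4, -2.3]
opening: 0.74
```

Call:
drive_tool --pt "0.0005 0 0 0 0 0 -1" --pt "0.0005 0 0 0 0 0 -1" --pt "0 0 0 0 0 0 -1"

```text
time_s: 15.25
eef_pos: [0.5389, -0.1826, 0.0442]
eef_rot: [0.5, 0.5, 0.5, -0.5]
wrist_force: [-0.2, 0.2, -2.9]
opening: 0.736
```

Call:
drive_tool --pt "0.0005 0 0 0 0 0 -1" --pt "0 0 0 0 0 0 -1"

```text
time_s: 15.5
eef_pos: [0.5389, -0.1826, 0.0436]
eef_rot: [0.5, 0.5, 0.5, -0.5]
wrist_force: [-0.8, -0.6, -3.3]
opening: 0.74
```

Call:
drive_tool --pt "0.0004 0 0 0 0 0 -1" --pt "0 0 0 0 0 0 -1"

```text
time_s: 15.75
eef_pos: [0.539, -0.1827, 0.0435]
eef_rot: [0.5, 0.5, 0.5, -0.5]
wrist_force: [-1.8, 1.2, -0.4]
opening: 0.74
```

Call:
drive_tool --pt "0.0004 0 0 0 0 0 -1" --pt "0 0 0 0 0 0 -1"

```text
time_s: 16.0
eef_pos: [0.539, -0.1826, 0.0435]
eef_rot: [0.5, 0.5, 0.5, -0.5]
wrist_force: [-3.8, 1.3, 5.6]
opening: 0.743
```

Touching down. I ease off slightly, open, and look.

Call:
drive_tool --pt "-0.0003 0 0 0 0 0 -1" --pt "0 0 0 0 0 0 0.55" --pt "0 0 0 0 0 0 0.65" --pt "0 0 0 0 0 0 0.8" --pt "0 0 0 0 0 0 1" --pt "0 0 0 0 0 0 1" --pt "0 0 0 0 0 0 1"

```text
time_s: 16.88
eef_pos: [0.539, -0.1826, 0.0432]
eef_rot: [0.5, 0.5, 0.5, -0.5]
wrist_force: [-0.3, -0.4, -0.3]
opening: 0.999
```

Call:
drive_tool --pt "-0.01 0 0 0 0 0 1" --pt "-0.02 0 0 0 0 0 1" --pt "-0.03 0 0 0 0 0 1" --pt "-0.03 0 0 0 0 0 1" --pt "-0.03 0 0 0 0 0 1" --pt "-0.025 0 0 0 0 0 1" --pt "-0.01 0 0 0 0 0 1" --pt "0 0 0 0 0 0 1" --pt "0 0 0 0 0 0 1"

```text
time_s: 18.0
eef_pos: [0.5383, -0.1823, 0.197]
eef_rot: [0.499, 0.5, 0.501, -0.5]
wrist_force: [0.0, 0.7, -0.7]
opening: 1.002
```

```bash
python3 look.py w8
```

```text
t 18.0 pos [ 0.5383 -0.1823  0.197 ] F [ 0.   0.7 -0.7] open 1.002
[-0.535  0.178  1.635 -0.     1.33  -0.535]
[[-0.002, 1.0, -0.0], [0.001, -0.0, -1.0], [-1.0, -0.002, -0.001]]
[[-0.0001, -0.2584, 0.966, -0.1651], [1.0, 0.0006, 0.0003, -0.0002], [-0.0007, 0.966, 0.2584, -0.0647], [0.0, 0.0, 0.0, 1.0]] 293.5825934853741 -0.05994141896128685
```

View pics/w8.png

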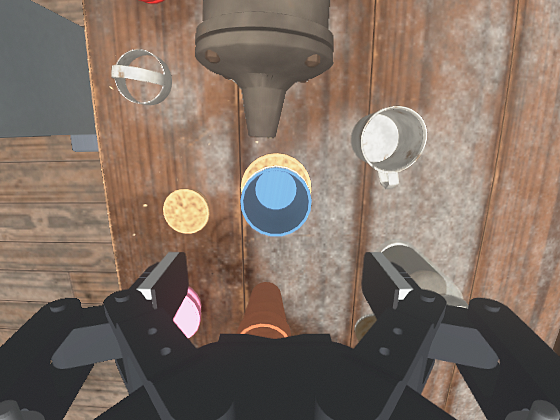

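The cover pot stands on the cork at (276,200), released. I compute its centre, then go to the clay pot.

```bash
python3 - <<'E'
from pot import *
pot("w8",(160,240,235,318),.08,.12,.5392,-.1826,(178,200,265,290))
o,c=pickle.load(open("w8.pkl","rb")); W=cloud(c,tcpT(o)@c["hand_eye"])
print("rim",rim(W,276,200,45,.096,.106)); m=W[150:190,230:320].reshape(-1,3); m=m[(m[:,2]>.026)&(m[:,2]<.035)]
h=cv2.convexHull(m[:,:2].astype(np.float32)).reshape(-1,2).astype(float); print(m[:,1].max(),np.percentile(np.hypot(m[:,0]-.5392,m[:,1]+.1826),[98,100]))
E
```

```text
-180 65 ztop 0.1013 rmax 0.0325
-140 94 ztop 0.1015 rmax 0.032
-100 77 ztop 0.1014 rmax 0.0315
-60 151 ztop 0.1013 rmax 0.0316
-20 140 ztop 0.1016 rmax 0.0323
20 90 ztop 0.1015 rmax 0.0328
60 79 ztop 0.1015 rmax 0.0335
100 76 ztop 0.1014 rmax 0.0333
140 74 ztop 0.1015 rmax 0.033
circ [ 0.539  -0.1817  0.0324]
w8 floor z 0.0356 slope deg [-0.18 -0.1 ]
rim (array([ 0.5389, -0.1816,  0.0326]), 825, np.float64(0.1001))
-0.14181489587646412 [0.04101513 0.04146671]
```

Call:
drive_tool --pt "0 -0.0018 0.015 0 0 0 1" --pt "0 -0.002 0.025 0 0 0 1" --pt "0 -0.002 0.03 0 0 0 1" --pt "0 -0.002 0.03 0 0 0 1" --pt "0 -0.002 0.025 0 0 0 1" --pt "0 -0.002 0.02 0 0 0 1" --pt "0 -0.001 0.0099 0 0 0 1" --pt "0 0 0 0 0 0 1" --pt "0 0 0 0 0 0 1"

```text
time_s: 19.18
eef_pos: [0.5263, -0.3367, 0.1982]
eef_rot: [0.5, 0.5, 0.5, -0.5]
wrist_force: [0.3, 0.4, -0.4]
opening: 1.003
```

```bash
python3 look.py w9;  python3 - <<'E'
from h import *
o,c=pickle.load(open("w9.pkl","rb")); W=cloud(c,tcpT(o)@c["hand_eye"])
print(rim(W,276,220,80,.1,.112))
E
```

```text
t 19.18 pos [ 0.5263 -0.3367  0.1982] F [ 0.3  0.4 -0.4] open 1.003
[-0.759  0.299  1.486  0.     1.357 -0.76 ]
[[-0.0, 1.0, 0.001], [0.0, 0.001, -1.0], [-1.0, -0.0, -0.0]]
[[-0.0001, -0.2584, 0.966, -0.1651], [1.0, 0.0006, 0.0003, -0.0002], [-0.0007, 0.966, 0.2584, -0.0647], [0.0, 0.0, 0.0, 1.0]] 293.5825934853741 -0.05994141896128685
(array([ 0.5256, -0.3365,  0.0296]), 941, np.float64(0.1051))
```

View pics/w9.png

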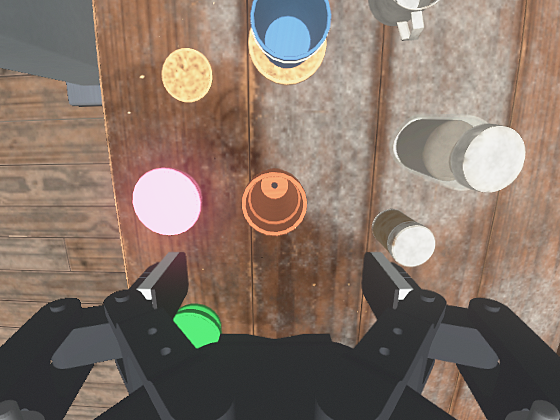

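The cover pot's axis is within 1 mm of the stand's. The clay pot is at (0.5256, -0.3366), right under the tool. Descending to the collar.

Call:
drive_tool --pt "0.015 -0.0006 0 0 0 0 1" --pt "0.025 0 0 0 0 0 1" --pt "0.03 0 0 0 0 0 1" --pt "0.03 0 0 0 0 0 1" --pt "0.025 0 0 0 0 0 1" --pt "0.018 0 0 0 0 0 1" --pt "0.011 0 0 0 0 0 1" --pt "0 0 0 0 0 0 1"

```text
time_s: 20.23
eef_pos: [0.5252, -0.3371, 0.0435]
eef_rot: [0.5, 0.5, 0.5, -0.5]
wrist_force: [-0.5, 0.4, 0.1]
opening: 0.999
```

Call:
drive_tool --pt "0 0 0 0 0 0 0.6" --pt "0 0 0 0 0 0 0.5" --pt "0 0 0 0 0 0 0.45" --pt "0 0 0 0 0 0 0.4" --pt "0 0 0 0 0 0 0.3" --pt "0 0 0 0 0 0 -1" --pt "0 0 0 0 0 0 -1" --pt "0 0 0 0 0 0 -1"

```text
time_s: 21.22
eef_pos: [0.526, -0.3381, 0.045]
eef_rot: [0.501, 0.5, 0.499, -0.5]
wrist_force: [-0.5, -0.7, 5.3]
opening: 0.678
```

Call:
drive_tool --pt "-0.002 0 0 0 0 0 -1" --pt "-0.003 0 0 0 0 0 -1" --pt "-0.004 0 0 0 0 0 -1" --pt "-0.006 0 0 0 0 0 -1" --pt "0 0 0 0 0 0 -1"

```text
time_s: 21.85
eef_pos: [0.526, -0.3379, 0.06]
eef_rot: [0.5, 0.5, 0.5, -0.5]
wrist_force: [0.2, 0.6, -2.3]
opening: 0.682
```

```bash
python3 look.py w10
```

```text
t 21.85 pos [ 0.526  -0.3379  0.06  ] F [ 0.2  0.6 -2.3] open 0.682
[-0.761  0.452  1.582  0.     1.106 -0.761]
[[0.001, 1.0, -0.0], [-0.001, -0.0, -1.0], [-1.0, 0.001, 0.001]]
[[-0.0001, -0.2584, 0.966, -0.1651], [1.0, 0.0006, 0.0003, -0.0002], [-0.0007, 0.966, 0.2584, -0.0647], [0.0, 0.0, 0.0, 1.0]] 293.5825934853741 -0.05994141896128685
```

View pics/w10.png

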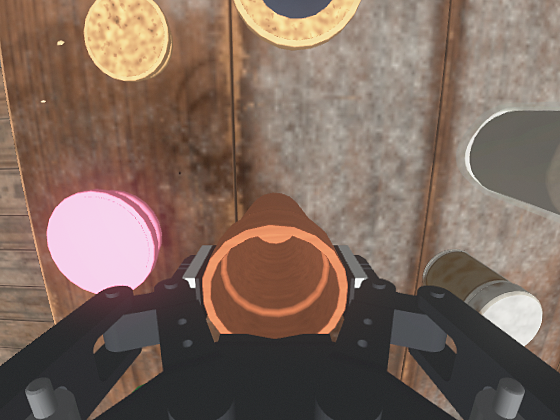

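The terracotta pot is held by the collar and lifted. I check its tilt and offset in the hand.

```bash
cat > clay.py <<'E'
from h import *
def clay(n,box,lo,hi,cx,cy):
    o,c=pickle.load(open(n+".pkl","rb")); T=tcpT(o); W=cloud(c,T@c["hand_eye"])
    b=c["img"].astype(int); m=np.zeros(W.shape[:2],bool); m[box[0]:box[1],box[2]:box[3]]=1
    P=W[m&(b[...,0]>b[...,2]+50)&(W[...,2]>lo)&(W[...,2]<hi)]
    a=np.degrees(np.arctan2(P[:,1]-cy,P[:,0]-cx))
    for k in range(-180,180,30):
        s=P[(a>k)&(a<k+30)]
        if len(s)>20:
            zt=np.percentile(s[:,2],98); s2=s[s[:,2]>zt-.003]
            print(k,len(s),"ztop",zt.round(4),"rmax",np.percentile(np.hypot(s2[:,0]-cx,s2[:,1]-cy),98).round(4))
    h=P[P[:,2]>np.percentile(P[:,2],98)-.004]; h=cv2.convexHull(h[:,:2].astype(np.float32)).reshape(-1,2).astype(float); print("circ",np.round(circ(h),4))
E
python3 - <<'E'
from clay import *
clay("w10",(180,335,195,355),.05,.135,.526,-.3372)
clay("w9",(160,240,235,312),.05,.135,.5256,-.3367)
E
```

```text
-180 1430 ztop 0.1211 rmax 0.0296
-150 1721 ztop 0.1206 rmax 0.0294
-120 1614 ztop 0.1126 rmax 0.0265
-90 1648 ztop 0.1127 rmax 0.0264
-60 1740 ztop 0.1207 rmax 0.0293
-30 1382 ztop 0.121 rmax 0.0291
0 597 ztop 0.1215 rmax 0.0295
30 594 ztop 0.1215 rmax 0.0298
60 1087 ztop 0.1213 rmax 0.0301
90 1098 ztop 0.1212 rmax 0.0303
120 640 ztop 0.1213 rmax 0.0301
150 605 ztop 0.1214 rmax 0.0299
circ [ 0.5258 -0.3362  0.0294]
-180 219 ztop 0.1062 rmax 0.0296
-150 273 ztop 0.1063 rmax 0.0294
-120 298 ztop 0.1063 rmax 0.0295
-90 315 ztop 0.106 rmax 0.0294
-60 278 ztop 0.1062 rmax 0.0296
-30 215 ztop 0.1062 rmax 0.0296
0 144 ztop 0.1064 rmax 0.0296
30 99 ztop 0.1069 rmax 0.0297
60 124 ztop 0.1062 rmax 0.0297
90 111 ztop 0.1066 rmax 0.0296
120 103 ztop 0.1062 rmax 0.0295
150 148 ztop 0.1064 rmax 0.0296
circ [ 0.5256 -0.3366  0.0296]
```

Call:
drive_tool --pt "-0.01 0 0 0 0 0 -1" --pt "-0.02 0 0 0 0 0 -1" --pt "-0.025 0 0 0 0 0 -1" --pt "-0.025 0 0 0 0 0 -1" --pt "-0.02 0 0 0 0 0 -1" --pt "-0.015 0 0 0 0 0 -1" --pt "0 0 0 0 0 0 -1"

```text
time_s: 22.78
eef_pos: [0.5262, -0.3381, 0.1759]
eef_rot: [0.501, 0.5, 0.499, -0.5]
wrist_force: [0.0, 0.3, -1.6]
opening: 0.678
```

Call:
drive_tool --pt "0 0.0032 -0.01 0 0 0 -1" --pt "0 0.005 -0.02 0 0 0 -1" --pt "0 0.005 -0.02 0 0 0 -1" --pt "0 0 -0.01 0 0 0 -1" --pt "0 0 0 0 0 0 -1" --pt "0 0 0 0 0 0 -1"

```text
time_s: 23.52
eef_pos: [0.5388, -0.2778, 0.1744]
eef_rot: [0.5, 0.5, 0.5, -0.5]
wrist_force: [0.2, -0.4, -1.9]
opening: 0.681
```

```bash
python3 look.py w11
```

```text
t 23.52 pos [ 0.5388 -0.2778  0.1744] F [ 0.2 -0.4 -1.9] open 0.681
[-0.671  0.28   1.559 -0.     1.301 -0.671]
[[0.0, 1.0, 0.0], [-0.001, 0.0, -1.0], [-1.0, 0.0, 0.001]]
[[-0.0001, -0.2584, 0.966, -0.1651], [1.0, 0.0006, 0.0003, -0.0002], [-0.0007, 0.966, 0.2584, -0.0647], [0.0, 0.0, 0.0, 1.0]] 293.5825934853741 -0.05994141896128685
```

View pics/w11.png

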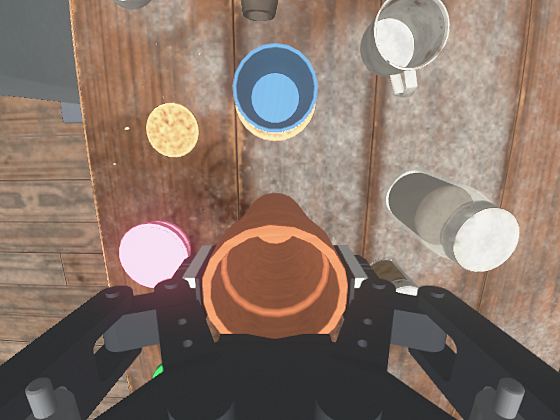

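```bash
python3 - <<'E'
from clay import *; from pot import pot
clay("w11",(180,335,195,355),.17,.25,.5388,-.2766)
pot("w11",(40,142,228,325),.09,.12,.539,-.1818,(80,115,262,292))
o,c=pickle.load(open("w11.pkl","rb")); W=cloud(c,tcpT(o)@c["hand_eye"])
print(rim(W,276,88,48,.096,.106))
E
```

```text
-180 1365 ztop 0.2355 rmax 0.0298
-150 1697 ztop 0.235 rmax 0.0295
-120 1572 ztop 0.2272 rmax 0.027
-90 1596 ztop 0.2272 rmax 0.0271
-60 1705 ztop 0.2351 rmax 0.0295
-30 1359 ztop 0.2354 rmax 0.0296
0 563 ztop 0.2359 rmax 0.0294
30 598 ztop 0.2357 rmax 0.0295
60 1061 ztop 0.2356 rmax 0.0296
90 1038 ztop 0.2358 rmax 0.0298
120 638 ztop 0.2356 rmax 0.0297
150 581 ztop 0.2358 rmax 0.0297
circ [ 0.5387 -0.2762  0.0295]
-180 120 ztop 0.1015 rmax 0.0326
-140 108 ztop 0.1015 rmax 0.0325
-100 109 ztop 0.1019 rmax 0.0323
-60 119 ztop 0.1014 rmax 0.0322
-20 169 ztop 0.1015 rmax 0.0324
20 207 ztop 0.1011 rmax 0.0322
60 241 ztop 0.1015 rmax 0.0324
100 229 ztop 0.1014 rmax 0.0325
140 138 ztop 0.1016 rmax 0.0323
circ [ 0.5389 -0.1817  0.0323]
w11 floor z 0.0354 slope deg [ 0.16 -0.18]
(array([ 0.5389, -0.1819,  0.0326]), 1244, np.float64(0.1))
```

Clay pot axis (0.5387, -0.2766), cover pot axis (0.5389, -0.1818): I shift 94.8 mm, then lower part of the way.

Call:
drive_tool --pt "0 0.0002 -0.01 0 0 0 -1" --pt "0 0 -0.02 0 0 0 -1" --pt "0 0 -0.025 0 0 0 -1" --pt "0 0 -0.02 0 0 0 -1" --pt "0 0 -0.013 0 0 0 -1" --pt "0 0 -0.0068 0 0 0 -1" --pt "0 0 0 0 0 0 -1" --pt "0 0 0 0 0 0 -1"

```text
time_s: 24.58
eef_pos: [0.539, -0.1833, 0.1742]
eef_rot: [-0.5, -0.5, -0.5, 0.5]
wrist_force: [-0.8, 0.5, -2.4]
opening: 0.676
```

```bash
python3 look.py w12;  python3 - <<'E'
from clay import *
clay("w12",(180,335,195,355),.17,.25,.5389,-.1818)
E
```

```text
t 24.57 pos [ 0.539  -0.1833  0.1742] F [-0.8  0.5 -2.4] open 0.676
[-0.536  0.201  1.656 -0.     1.284 -0.536]
[[0.0, 1.0, -0.0], [-0.0, -0.0, -1.0], [-1.0, 0.0, 0.0]]
[[-0.0001, -0.2584, 0.966, -0.1651], [1.0, 0.0006, 0.0003, -0.0002], [-0.0007, 0.966, 0.2584, -0.0647], [0.0, 0.0, 0.0, 1.0]] 293.5825934853741 -0.05994141896128685
-180 1361 ztop 0.2355 rmax 0.0298
-150 1688 ztop 0.2349 rmax 0.0297
-120 1605 ztop 0.2273 rmax 0.0274
-90 1599 ztop 0.2271 rmax 0.0272
-60 1721 ztop 0.2349 rmax 0.0298
-30 1352 ztop 0.2353 rmax 0.0296
0 545 ztop 0.2358 rmax 0.0293
30 603 ztop 0.2357 rmax 0.0294
60 1047 ztop 0.2355 rmax 0.0294
90 1032 ztop 0.2355 rmax 0.0295
120 638 ztop 0.2356 rmax 0.0295
150 559 ztop 0.2356 rmax 0.0295
circ [ 0.5389 -0.1815  0.0294]
```

View pics/w12.png

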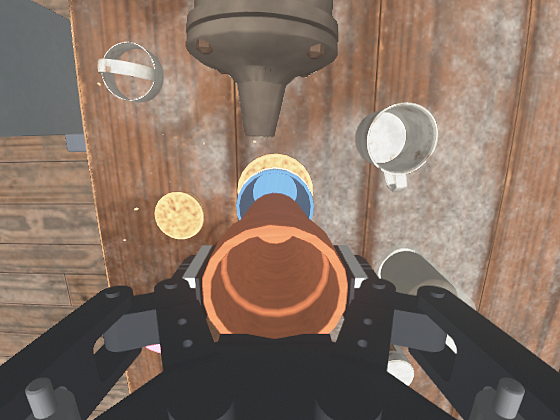

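The clay pot is centred over the cover pot within half a millimetre. Lowering in stages.

Call:
drive_tool --pt "0.008 0 0 0 0 0 -1" --pt "0.012 0 0 0 0 0 -1" --pt "0.012 0 0 0 0 0 -1" --pt "0.01 0 0 0 0 0 -1" --pt "0.008 0 0 0 0 0 -1" --pt "0 0 0 0 0 0 -1" --pt "0 0 0 0 0 0 -1"

```text
time_s: 25.5
eef_pos: [0.5392, -0.1829, 0.1245]
eef_rot: [0.5, 0.5, 0.5, -0.5]
wrist_force: [-0.2, 0.1, -2.1]
opening: 0.677
```

Call:
drive_tool --pt "0.006 0 0 0 0 0 -1" --pt "0.008 0 0 0 0 0 -1" --pt "0.008 0 0 0 0 0 -1" --pt "0.006 0 0 0 0 0 -1" --pt "0.004 0 0 0 0 0 -1" --pt "0 0 0 0 0 0 -1" --pt "0 0 0 0 0 0 -1"

```text
time_s: 26.38
eef_pos: [0.5391, -0.1828, 0.0924]
eef_rot: [0.5, 0.5, 0.5, -0.5]
wrist_force: [0.5, -1.0, -1.8]
opening: 0.677
```

```bash
python3 look.py w13;  python3 - <<'E'
from clay import *
o,c=pickle.load(open("w13.pkl","rb")); z=o["eef_pos"][2]
clay("w13",(180,335,195,355),z,z+.08,.539,-.1818)
W=cloud(c,tcpT(o)@c["hand_eye"]); b=c["img"].astype(int)
P=W[(b[...,2]>b[...,0]+40)&(W[...,2]>.085)&(W[...,2]<.11)]
a=np.degrees(np.arctan2(P[:,1]+.1818,P[:,0]-.539))
for k in range(-180,180,30):
    s=P[(a>k)&(a<k+30)]
    if len(s)>20: print(k,len(s),np.percentile(np.hypot(s[:,0]-.539,s[:,1]+.1818),97).round(4))
E
```

```text
t 26.38 pos [ 0.5391 -0.1828  0.0924] F [ 0.5 -1.  -1.8] open 0.677
[-0.535  0.299  1.716  0.     1.125 -0.535]
[[0.0, 1.0, 0.0], [-0.0, 0.0, -1.0], [-1.0, 0.0, 0.0]]
[[-0.0001, -0.2584, 0.966, -0.1651], [1.0, 0.0006, 0.0003, -0.0002], [-0.0007, 0.966, 0.2584, -0.0647], [0.0, 0.0, 0.0, 1.0]] 293.5825934853741 -0.05994141896128685
-180 1335 ztop 0.1535 rmax 0.0295
-150 1618 ztop 0.1532 rmax 0.0294
-120 1524 ztop 0.1454 rmax 0.0269
-90 1509 ztop 0.1453 rmax 0.0268
-60 1653 ztop 0.1532 rmax 0.0296
-30 1329 ztop 0.1536 rmax 0.0296
0 590 ztop 0.1538 rmax 0.0296
30 585 ztop 0.1538 rmax 0.0298
60 1041 ztop 0.1536 rmax 0.0298
90 1030 ztop 0.1537 rmax 0.0299
120 608 ztop 0.1538 rmax 0.0298
150 591 ztop 0.1539 rmax 0.0296
circ [ 0.5389 -0.1814  0.0296]
0 98 0.0324
30 138 0.0325
60 149 0.0328
90 149 0.0328
120 142 0.0328
150 99 0.0326
```

View pics/w13.png

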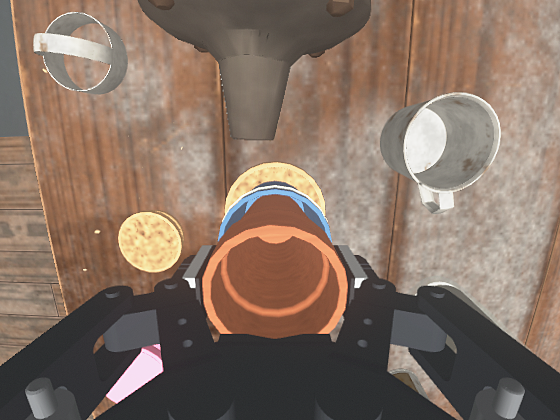

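Call:
drive_tool --pt "0.003 0 0 0 0 0 -1" --pt "0.003 0 0 0 0 0 -1" --pt "0.002 0 0 0 0 0 -1" --pt "0.0015 0 0 0 0 0 -1" --pt "0.0005 0 0 0 0 0 -1" --pt "0 0 0 0 0 0 -1" --pt "0 0 0 0 0 0 -1"

```text
time_s: 27.3
eef_pos: [0.539, -0.1828, 0.0823]
eef_rot: [0.5, 0.5, 0.5, -0.5]
wrist_force: [-0.0, 0.3, -1.5]
opening: 0.683
```

Call:
drive_tool --pt "0.0005 0 0 0 0 0 -1" --pt "0.0005 0 0 0 0 0 -1" --pt "0 0 0 0 0 0 -1"

```text
time_s: 27.68
eef_pos: [0.5389, -0.1827, 0.0811]
eef_rot: [0.5, 0.5, 0.5, -0.5]
wrist_force: [0.0, -0.4, -2.2]
opening: 0.684
```

Call:
drive_tool --pt "0.0005 0 0 0 0 0 -1" --pt "0 0 0 0 0 0 -1"

```text
time_s: 27.92
eef_pos: [0.5389, -0.1827, 0.0806]
eef_rot: [0.5, 0.5, 0.5, -0.5]
wrist_force: [-0.1, -0.4, -2.5]
opening: 0.681
```

Call:
drive_tool --pt "0.0004 0 0 0 0 0 -1" --pt "0 0 0 0 0 0 -1"

```text
time_s: 28.18
eef_pos: [0.5389, -0.1827, 0.0802]
eef_rot: [0.5, 0.5, 0.5, -0.5]
wrist_force: [-0.3, 0.3, -1.5]
opening: 0.677
```

Call:
drive_tool --pt "0.0004 0 0 0 0 0 -1" --pt "0 0 0 0 0 0 -1"

```text
time_s: 28.42
eef_pos: [0.539, -0.1828, 0.08]
eef_rot: [0.5, 0.5, 0.5, -0.5]
wrist_force: [-0.3, 0.3, -0.3]
opening: 0.682
```

The wrist has lost the pot's weight (-0.3 N), so it is resting. I release and back off.

Call:
drive_tool --pt "0.0002 0 0 0 0 0 -1" --pt "0 0 0 0 0 0 0.42" --pt "0 0 0 0 0 0 0.5" --pt "0 0 0 0 0 0 0.65" --pt "0 0 0 0 0 0 0.85" --pt "0 0 0 0 0 0 1" --pt "0 0 0 0 0 0 1" --pt "0 0 0 0 0 0 1"

```text
time_s: 29.42
eef_pos: [0.5389, -0.1827, 0.0797]
eef_rot: [0.5, 0.5, 0.5, -0.5]
wrist_force: [0.9, -1.1, -0.2]
opening: 1.001
```

Call:
drive_tool --pt "-0.01 0 0 0 0 0 1" --pt "-0.02 0 0 0 0 0 1" --pt "-0.025 0 0 0 0 0 1" --pt "-0.03 0 0 0 0 0 1" --pt "-0.03 0 0 0 0 0 1" --pt "-0.025 0 0 0 0 0 1" --pt "-0.01 0 0 0 0 0 1" --pt "0 0 0 0 0 0 1" --pt "0 0 0 0 0 0 1"

```text
time_s: 30.55
eef_pos: [0.5383, -0.1824, 0.2284]
eef_rot: [0.499, 0.5, 0.501, -0.5]
wrist_force: [-0.1, -0.3, -0.2]
opening: 0.999
```

```bash
python3 look.py w14; python3 - <<'E'
from h import *; from bench import camera
for n in ("top","scene"):
    c=camera(n); pickle.dump(c,open(n+"9.pkl","wb"))
    i=c["img"][:,:,::-1]; i=i[150:330,140:420] if n=="top" else i[130:290,160:420]
    cv2.imwrite(f"pics/{n}9.png",cv2.resize(i,None,fx=2.8,fy=2.8,interpolation=cv2.INTER_CUBIC))
E
```

```text
t 30.55 pos [ 0.5383 -0.1824  0.2284] F [-0.1 -0.3 -0.2] open 0.999
[-0.535  0.152  1.601 -0.     1.391 -0.535]
[[-0.002, 1.0, -0.0], [0.001, -0.0, -1.0], [-1.0, -0.002, -0.001]]
[[-0.0001, -0.2584, 0.966, -0.1651], [1.0, 0.0006, 0.0003, -0.0002], [-0.0007, 0.966, 0.2584, -0.0647], [0.0, 0.0, 0.0, 1.0]] 293.5825934853741 -0.05994141896128685
```

View pics/w14.png

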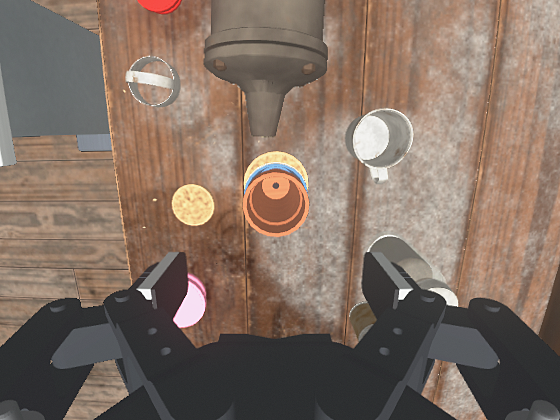

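View pics/scene9.png

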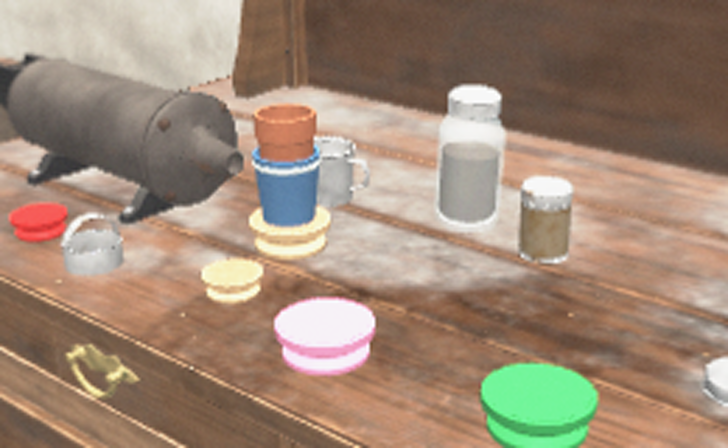

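Both pots stand nested and upright on the stand, at (287,165) in the scene crop and (276,200) in the wrist view. The bystanders are where they were. One numerical check before handing in.

```bash
python3 - <<'E'
from clay import *
clay("w14",(160,245,238,315),.12,.16,.539,-.1818)
o,c=pickle.load(open("w14.pkl","rb")); W=cloud(c,tcpT(o)@c["hand_eye"]); b=c["img"].astype(int)
print("clay rim",rim(W,276,200,42,.136,.146))
P=W[(b[...,2]>b[...,0]+40)&(W[...,2]>.095)&(W[...,2]<.107)]
a=np.degrees(np.arctan2(P[:,1]+.1818,P[:,0]-.539))
for k in range(0,180,30):
    s=P[(a>k)&(a<k+30)]
    if len(s)>8: print("cover",k,len(s),np.percentile(np.hypot(s[:,0]-.539,s[:,1]+.1818),97).round(4))
m=W[140:185,235:320].reshape(-1,3); m=m[(m[:,2]>.027)&(m[:,2]<.034)]; d=m[:,:2]-[.5392,-.1826]; a=np.degrees(np.arctan2(d[:,1],d[:,0]))
print("stand r",[np.percentile(np.hypot(*d[(a>k)&(a<k+30)].T),98).round(4) for k in range(30,150,30)])
from bench import ctrl; row(ctrl.get_obs())
E
```

```text
-180 116 ztop 0.1414 rmax 0.0297
-150 139 ztop 0.1414 rmax 0.0294
-120 151 ztop 0.1413 rmax 0.0295
-90 157 ztop 0.1409 rmax 0.0296
-60 144 ztop 0.1414 rmax 0.0295
-30 115 ztop 0.1414 rmax 0.0296
0 79 ztop 0.1412 rmax 0.0293
30 87 ztop 0.1414 rmax 0.0296
60 115 ztop 0.1415 rmax 0.0295
90 111 ztop 0.1419 rmax 0.0296
120 92 ztop 0.1417 rmax 0.0297
150 77 ztop 0.1417 rmax 0.0295
circ [ 0.5389 -0.1817  0.0296]
clay rim (array([ 0.5389, -0.1817,  0.0296]), 949, np.float64(0.1401))
cover 0 22 0.0324
cover 30 45 0.0324
cover 60 40 0.0323
cover 90 37 0.0323
cover 120 45 0.0324
cover 150 28 0.0325
stand r [np.float64(0.0408), np.float64(0.041), np.float64(0.0412), np.float64(0.0409)]
t 30.7 pos [ 0.5384 -0.1824  0.2285] F [ 0.  -0.1  0.4] open 1.002
```

```bash
python3 -c "
from bench import hand_in; print(hand_in())"
```

```text
the job is handed in; nothing more can be done
None
```

The job is done and handed in after about 31 s. The blue cover pot stands on the large cork-topped stand, with the terracotta pot upright inside it and both released.

**Last checks:**
- **Cover pot:** its axis is about 1 mm from the stand's axis, so its rim stays roughly 7 mm inside the stand's edge.
- **Clay pot:** its axis is within 0.5 mm of the cover pot's. Its rim is level at z ≈ 0.140, which matches resting on the cover pot's floor.
- **Contact and surroundings:** the gripper is open and clear. The other things look unmoved in the pictures.

**What failed or disagreed:**
- **First grasp failed:** the fingertips are really about 26–38 mm behind the reported TCP, not 11 mm ahead of it as the text says. The pads closed on top of the cover pot's rim and slipped off, pressing it with about 8 N. The pot stayed upright and in place. I confirmed the offset with two cameras and corrected for it.
- **Cover pot set-down:** it was pressed on the stand with about 8 N for a moment before I eased off and let go. The clay pot settled with almost no added force.

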